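Unclip the practice cassette from the rotating stage

TASK

The practice round is over: an empty vial has tipped over on the freely turning stage and lies in the way of the catches that lock the practice cassette into its cradle. First lift the vial off the stage and lay it, without dropping it, inside the white round basin; then pinch the cassette's two opposed side catches fully together while it still sits in its cradle, lift the cassette straight out with the catches kept squeezed, and hold it level and still, about a hand's breadth above its cradle. Finish while holding it there, do not put it down or let go, and leave everything else on the table where it stands.

Things in the scene. Friction and masses are not known exactly. Their poses are not given: they have to be found in the camera images.
- stage: rotating practice stage: aluminium disc 230 mm across, 8 mm thick, top 36 mm above the table, on a fixed round foot. It turns freely and endlessly about its vertical axis: a light push turns it away and it coasts to rest in a second or two. Origin: on that axis at table height; z up; x, y turn with the disc. At the start the vial lies on its +y side, the cassette in the cradle on its middle
- cradle (a point): steel cradle on the stage. This point: middle of its floor, 40 mm above the table, axes as the stage's. Floor plate 96 x 72 mm. Side walls along x, 60 mm long, outer faces at y = +-32 mm, tops 15 mm above the floor, lips reaching in to y = +-22.5 mm; end guides at x = +-43.5 mm, 10 mm high. Fingers closing on the catches must stay above the wall tops
- cassette: grey plastic cassette 80 mm long (x), 42 mm wide at its ends (y), flesh-coloured silicone pad on top, 31 mm high; 100 to 190 g; lies in the cradle, aligned with the stage, with 1.5 mm of play. Origin: middle of its underside; y towards the left catch, z up. Black sprung catches midway on both long sides hook 4 mm under the cradle's lips: it lifts out only with both squeezed
- cassette_grip (a point): point midway between the catches' two upright thumb tabs, 38 mm above the cassette's underside, for the TCP of a pinch from above closing along the cassette's y: fingertips 19 mm past it clear the cradle walls by 4 mm. Tabs: 30 mm long in x, 6 mm thick, from 17.5 to 46 mm above the underside; outer faces 62 mm apart when free, 48 mm when squeezed home. Axes as the cassette's
- catch_left (a joint): squeeze of the catch on the cassette's +y side, in m: 0 free (locked), 0.007 fully home against a hard stop; from 0.005 its beak is clear of the lip. Spring: about 3 N to start, 8 N fully home
- catch_right (a joint): squeeze of the catch on the cassette's -y side, in m: 0 free (locked), 0.007 fully home against a hard stop; from 0.005 its beak is clear of the lip. Spring: about 3 N to start, 8 N fully home
- vial: closed empty amber glass vial with paper label and aluminium cap, 22 mm in diameter, 52 mm long, 18 to 37 g, lying on its side on the stage (axis 47 mm above the table), roughly radial, 70 to 76 mm from the stage's axis, beside one catch. Origin: middle of its axis; x along its axis towards the cap. It can roll
- basin: white ribbed plastic basin, round, open, 202 mm across the rim, 55 mm high, 3 mm walls sloping in to a flat floor 144 mm across, 4 mm above the table; loose, about 350 g. Origin: centre of its underside, z up. It stands to the left or right of the stage; a rectangular steel tray, 200 x 140 mm, stands on the other side
- cup_a: bystander: empty paper cup, 72 mm across, 80 mm high, behind the stage. Origin: centre of its underside
- cup_b: bystander: empty paper cup, 72 mm across, 80 mm high, behind the stage. Origin: centre of its underside
- clip_box: bystander: flat clear-lidded clip box, 60 x 42 x 15 mm. Origin: centre of its underside
- suture_box: bystander: white carton, 95 x 60 x 22 mm. Origin: centre of its underside
- saline: bystander: closed clear bottle, 66 mm across, 190 mm high. Origin: centre of its underside
- forceps: bystander: steel forceps, 115 mm long, 8 mm high, lying on the mat. Origin: centre of their underside
- scissors: bystander: steel scissors, 130 mm long, lying in the rectangular tray. Origin: pivot, on their underside
Not all that is in view belongs to the job. Of the things that look like the vial, the smallest one is meant.

How it is judged:
On the way, in this order (a step that is already met when the one before it is completed fails the run):
1. the vial is lifted off the stage in the fingers, the cassette still locked in its cradle (z of vial in the frame of stage above 0.075 m and contact force between the fingers and vial above 0.5 N and z of cassette in the frame of stage below 0.046 m), for 0.1 s.
2. the vial lies in the basin, let go and at rest (horizontal distance between vial and basin below 0.075 m and z of vial in the frame of basin below 0.03 m and contact force between the fingers and vial below 0.05 N and linear speed of vial below 0.03 m/s), for 0.2 s.
3. both catches are squeezed by the fingers while the cassette still sits in its cradle (value of joint each of catch_left, catch_right above 0.005 m and contact force between the fingers and cassette above 2 N and z of cassette in the frame of stage below 0.046 m), for 0.1 s.
At the end, for the whole second after the job is handed in: fingers hold the cassette by both catches, each squeezed 5 mm or more, its underside 50 mm or more above the cradle floor, within 120 mm of the stage axis, level within 0.2 rad, still, off the stage; vial let go and at rest in the basin, axis under 30 mm high, within 75 mm of its centre (all of step 2 and value of joint each of catch_left, catch_right above 0.005 m and contact force between the fingers and cassette above 2 N and z of cassette in the frame of stage above 0.09 m and angle between cassette's own z axis and vertical below 0.2 rad and linear speed of cassette below 0.03 m/s and angular speed of cassette below 0.3 rad/s and contact force between cassette and stage below 0.05 N and horizontal distance between cassette and stage below 0.12 m); the arm keeps its last pose, push and grip.
It fails at once if the cassette comes out of its cradle with a catch not squeezed (forced out, or let go afterwards) (z of cassette in the frame of stage above 0.06 m and value of joint any of catch_left, catch_right below 0.003 m).
It fails at once if the vial is dropped into the basin from above its rim (horizontal distance between vial and basin below 0.09 m and z of vial in the frame of basin above 0.075 m and contact force between the fingers and vial below 0.02 N).
It fails at once if a bystander or the basin is moved (3 cm; basin 5 cm) or a cup or the bottle tipped over (distance of any of cup_a, cup_b, clip_box, suture_box, saline, forceps, scissors from where it was at the start of the episode above 0.03 m or distance of basin from where it was at the start of the episode above 0.05 m or angle between any of cup_a, cup_b, saline, basin's own z axis and vertical above 0.5 rad).
It also fails if it takes over 54 s, if anything falls off the work surface, if the arm or the gripper's body presses on something with over 40 N, if the wrist force passes 120 N, or if a joint passes its speed limit or range.

ROBOT

A 6-joint arm with a two-finger parallel gripper is mounted at the origin on the work surface. World frame = base frame: x ahead of the robot, y to its left, z up, the work surface at z = 0. Lengths are in m, angles in rad, forces in N, time in s.
With the tool pointing down it reaches from about 0.15 to 0.775 m from the base axis. Payload 6.1 kg.
Tool frame: the origin (TCP) lies between the finger pads, 19 mm behind the fingertips; this is the grasp point; z points along the fingers, y is the line along which they close (so a half turn about z gives the same grasp; the last joint's range is limited). The gripper opens to 85 mm and grips with 20 to 120 N. Pads are 22 mm wide; open, the fingers measure 114 mm over their backs; the gripper's body (76 mm by 85 mm) begins 54 mm behind the grasp point. The pads swing forward as they close: fully open they stand 13 mm farther back than shut.
Start: joints at [1.185, 0.126, -0.04, 1.405, 0, 1.571], TCP at [0.198, 0.486, 0.25] pointing down, gripper open.
Joint ranges: [-2.72, 2.72], [-0.95, 1.95], [-1.27, 1.35], [-1.78, 2.02], [-1.46, 1.47], [-3.14, 3.14]. Speed limits (rad/s): [2.39, 2.39, 3.01, 3.14, 3.14, 3.14].

INTERFACE

Orientations are given as a unit quaternion [w, x, y, z].
In Python, from rig import env, read_camera, camera_params, close_job gives the robot as it stands. The module is installed in compiled form; this text tells all that it offers.
- The arm moves only by the tool apply_moves, never from a script. Its argument "increments" is a list of rows, each a list of 5 numbers: the shift along the tool's x, y, z in m, then the turn about the tool's z in rad, then the opening, from -1 (shut) to 1 (fully open), so that 0 is half open. In form: [[tx, ty, tz, roll, claw], ...]. A call has 1 to 5 rows; each row shifts and turns the commanded pose from where the row before left it, along the tool's axes as they then stand; what a row does not reach is not made up. A row lasts 1/10 s, in which the tool goes at most 50 mm and 8.59 degrees, less where a joint would pass 70% of its speed; a pose out of reach is approached as far as the arm can. A call is refused whole if a number of a shift passes 0.05 or a number of a turn 0.15, either way. A call with a gripper value outside its range is refused whole. The fingers move at their own pace and stop on an object; the grip force is fixed at half the most. Time passes only in rows, so rows that do not move let the fingers close. It gives the time, the measured TCP pose, the force, the opening and the grip force at its end, in the units of the state.
- env.sense(): the state, without advancing time (a new reading comes with each control period).
- read_camera(name): name is "side" or "top"; returns the picture (480x640x3 uint8, red, green, blue); there is no depth.
- camera_params(name): a dict with "fx", "fy", "cx", "cy" (pixels), "distortion" ([k1, k2, p1, p2, k3] as OpenCV has them; the pictures are not rectified), "rvec" (rotation vector, rad) and "tvec" (3), from world to camera coordinates, as OpenCV has them. Camera axes: x right, y down, z forward; pixel columns grow to the right and rows downward; lengths in m; the calibration is good to about 2 mm. A picture is of the moment at which its call begins. camera_params takes no time and is no camera call.
- close_job(): hands the job in; it is judged then, once.
The state is a dict: "time_s": time; "joints": joint angles; "qvel": joint speeds; "effort": joint torques, N m; "position": TCP position; "ee_rot": TCP orientation; "force": force on the tool from outside, world axes, zero at the start; "moment": the same for the moment, N m; "grip_width": finger opening in m; "gripper_force": force on a finger pad.
Only numpy, scipy, OpenCV 4.12 (cv2) and the standard library are available. Lean on these libraries where they do the work, as an engineer would, in place of code of your own. Each camera call takes 0.05 s, during which the arm holds its last target. There are 200 camera calls.

## Working session

There is one attempt and no reset: what is moved stays moved. The work goes in short steps, Python scripts to look and compute and a tool call to move; the robot and the scene stay as the last step left them, time stands still between calls to the robot, and variables do not carry over. Pictures are saved under pics/ and viewed, at most 10 in all, crops included, and the job is handed in when it is done.

Besides the shell and the picture viewer there is one more tool, called after "Call:" by a JSON object that holds its "method" and its "body". apply_moves: Moves the arm, as the interface text tells. Its arguments: {"type":"object","properties":{"increments":{"type":"array"}},"required":["increments"]}

```bash
mkdir -p pics
cat > h.py <<'E'
import numpy as np, cv2
from rig import env, read_camera, camera_params, close_job
def P(n):
    c=camera_params(n); K=np.array([[c['fx'],0,c['cx']],[0,c['fy'],c['cy']],[0,0,1.]])
    return K,np.array(c['distortion'],float),np.array(c['rvec'],float),np.array(c['tvec'],float)
def ray(n,uv,z):
    K,d,r,t=P(n); u=cv2.undistortPoints(np.array([[uv]],float),K,d)[0,0]
    R=cv2.Rodrigues(r)[0]; C=-R.T@t; v=R.T@np.array([u[0],u[1],1]); return C+v*(z-C[2])/v[2]
def proj(n,X):
    K,d,r,t=P(n); return cv2.projectPoints(np.array(X,float).reshape(-1,1,3),r,t,K,d)[0][:,0]
def shot(n,f,crop=None,s=1):
    im=read_camera(n)[:,:,::-1]
    if crop: x0,y0,x1,y1=crop; im=im[y0:y1,x0:x1]
    cv2.imwrite('pics/'+f,cv2.resize(im,None,fx=s,fy=s,interpolation=cv2.INTER_CUBIC))
E
python3 - <<'E'
from h import *
shot('top','t0.png');shot('side','s0.png');print(env.sense())
for n in('top','side'):
    K,d,r,t=P(n);print(n,K[0,0],-cv2.Rodrigues(r)[0].T@t)
E
```

```text
{'time_s': 0.1, 'joints': array([ 1.18499035e+00,  1.26341695e-01, -4.05071367e-02,  1.40541314e+00,
        4.11251121e-05,  1.57081230e+00]), 'qvel': array([-0.0004766 , -0.00242049,  0.00077364, -0.00283294,  0.00030556,
        0.00071473]), 'effort': array([ 6.72508959e-04, -4.36901486e+01,  3.53607523e+01,  1.35817888e-02,
        1.11242173e-04, -1.28966406e-05]), 'position': array([0.19742006, 0.48609423, 0.24929472]), 'ee_rot': array([-1.60663852e-04,  1.91716641e-01,  9.81450046e-01, -7.15288528e-04]), 'force': array([ 0.24854973, -0.57093283,  0.39609292]), 'moment': array([-0.00318821, -0.05206781,  0.04732418]), 'gripper_force': 0.0, 'grip_width': 0.08536446559603862}
top 523.652643961549 [ 0.35612305 -0.03590822  1.24136341]
side 545.6438409640278 [ 0.35117994 -1.1436012   0.78687684]
```

View pics/t0.png

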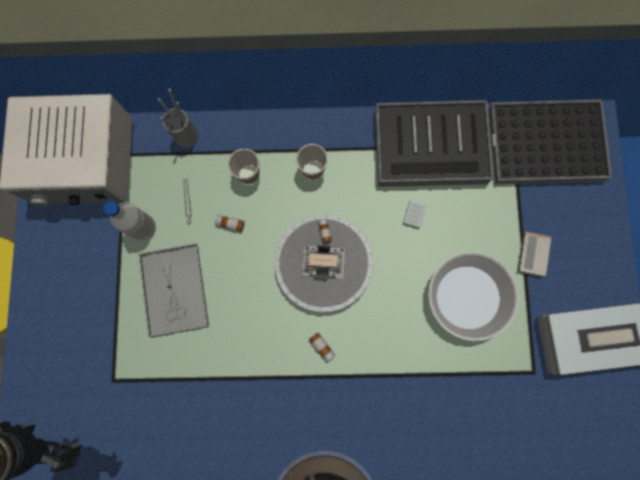

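View pics/s0.png

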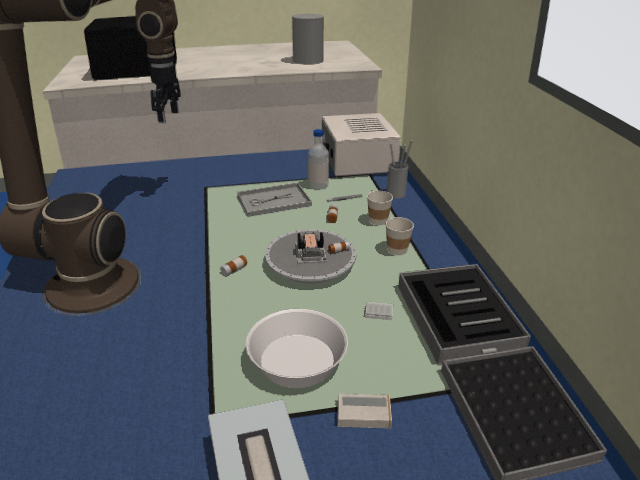

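Top view candidates for the vial are (325,232) on the stage, (230,223) on the mat and (321,347) on the mat. The one on the stage is beside a catch and looks smallest, so it is my choice. The basin is at about (472,296), the cassette at (323,261), and the cups at (245,165) and (312,160). I'll check the choice in a close crop.

Run:
```python
from h import *
shot('top','t1.png',(265,205,385,295),6)
for uv in[(325,232),(230,223),(321,347)]: print(ray('top',uv,.047 if uv[0]==325 else .013))
print('basin',ray('top',(468,297),.004),ray('top',(473,296),.055))
```

```text
[ 0.61187543 -0.01447543  0.047     ]
[0.64706406 0.21507634 0.013     ]
[0.34833919 0.00082408 0.013     ]
basin [ 0.45665644 -0.3465889   0.004     ] [ 0.454511   -0.34514779  0.055     ]
```

View pics/t1.png

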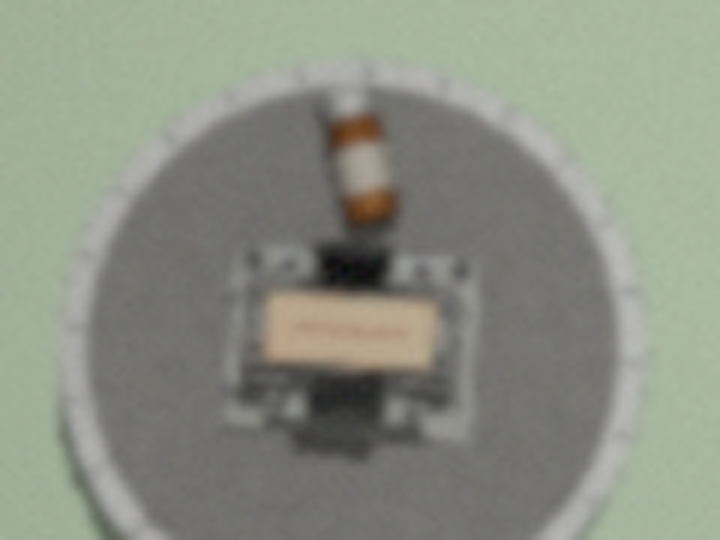

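```bash
cat >> h.py <<'E'
from scipy.spatial.transform import Rotation as Ro
def yaw(): # world angle of tool y
    q=env.sense()['ee_rot']; R=Ro.from_quat([q[1],q[2],q[3],q[0]]).as_matrix(); return R,np.degrees(np.arctan2(R[1,1],R[0,1]))
def go(X,ya):
    s=env.sense(); R,y=yaw(); d=np.array(X)-s['position']
    a=(ya-y+90)%180-90
    print('tool delta',np.round(R.T@d,4),'roll',round(-np.radians(a),3),'yaw',round(y,1),'pos',s['position'].round(4),'j6',s['joints'][5].round(3),'t',s['time_s'],'w',s['grip_width'],'gf',s['gripper_force'],'F',s['force'].round(1),'tilt',np.round(R[:,2],3))
E
python3 - <<'E'
from h import *
c=lambda u,v:(265+(u+.5)/6-.5,205+(v+.5)/6-.5)
g=lambda u,v,z:ray('top',c(u,v),z)
a,b=g(345,92,.052),g(373,222,.050); print('vial',a,b,g(359,157,.050),np.degrees(np.arctan2(*(a-b)[1::-1])),np.linalg.norm(a-b))
L,R_,T=g(62,350,.036),g(645,350,.036),g(353,60,.036);print('stage',L,R_,T,(L+R_)/2)
p=[g(*q,.071) for q in[(266,290),(437,300),(437,368),(263,362)]];k=[g(*q,.04) for q in[(240,245),(475,258),(470,440),(225,425)]]
for q in(p,k): print(np.mean(q,0),[np.degrees(np.arctan2(*(q[j]-q[i])[1::-1])) for i,j in((0,1),(3,2),(3,0),(2,1))],np.linalg.norm(q[1]-q[0]),np.linalg.norm(q[0]-q[3]))
for n,uv in dict(b=(312,148),a=(244,155)).items(): print(n,ray('top',uv,.08))
E
python3 - <<'E'
from h import *
go([.61,-.013,.16],90)
E
```

```text
vial [ 0.63976825 -0.00834418  0.052     ] [ 0.58843267 -0.01812799  0.05      ] [ 0.61423898 -0.01323187  0.05      ] 10.79032580933824 0.05229784629680422
stage [0.54343641 0.10403317 0.036     ] [ 0.53809225 -0.12221574  0.036     ] [ 0.65646252 -0.01137877  0.036     ] [ 0.54076433 -0.00909129  0.036     ]
[ 0.54307934 -0.00916361  0.071     ] [np.float64(-94.76651206872863), np.float64(-93.3419287372694), np.float64(-3.195833271020378), np.float64(-1.3962540845569997)] 0.06478679794892311 0.027538226475297533
[ 0.54347256 -0.00902499  0.04      ] [np.float64(-94.60804635063255), np.float64(-94.84665431407576), np.float64(-5.448731982080485), np.float64(-3.066526933827535)] 0.09159722598823299 0.07075662164459716
b [0.80614917 0.01126647 0.08      ]
a [0.79343147 0.17054748 0.08      ]
tool delta [-0.57   -0.3071  0.0898] roll -0.386 yaw 67.9 pos [0.1975 0.4862 0.2494] j6 1.571 t 0.15 w 0.08555750346808513 gf 0.0 F [-0.8 -0.2  0.2] tilt [-0.    -0.001 -1.   ]
```

The crop shows the chosen vial at full-image pixel (325,231), cap outward. It measures 52 mm long and lies 72 mm from the stage axis, so the choice is confirmed. I'm moving over it now.

Call:
{"method": "apply_moves", "body": {"increments": [[-0.03,-0.016,0,0,1],[-0.04,-0.022,0,0,1],[-0.04,-0.022,0,0,1],[-0.04,-0.022,0,0,1],[-0.04,-0.022,0,0,1]]}}

```text
time_s: 0.65
position: [0.3351, 0.317, 0.2498]
ee_rot: [-0.0, 0.191, 0.982, -0.0]
force: [0.4, 0.7, 0.6]
grip_width: 0.0854
gripper_force: 0.0
```

Call:
{"method": "apply_moves", "body": {"increments": [[-0.04,-0.022,0,0,1],[-0.04,-0.022,0,0,1],[-0.04,-0.022,0,0,1],[-0.04,-0.022,0,0,1],[-0.04,-0.022,0,0,1]]}}

```text
time_s: 1.15
position: [0.4791, 0.1396, 0.2499]
ee_rot: [-0.0, 0.192, 0.981, 0.0]
force: [0.9, 0.7, 0.6]
grip_width: 0.0853
gripper_force: 0.0
```

Call:
{"method": "apply_moves", "body": {"increments": [[-0.04,-0.022,0,0,1],[-0.04,-0.022,0,0,1],[-0.04,-0.022,0,0,1],[-0.04,-0.022,0,0,1],[0,0,0,-0.14,1]]}}

```text
time_s: 1.65
position: [0.5959, -0.0045, 0.2481]
ee_rot: [-0.001, 0.124, 0.992, -0.001]
force: [-0.4, 1.0, -0.1]
grip_width: 0.085
gripper_force: 0.0
```

Run:
```python
from h import *
go([.614,-.0132,.16],100.8)
```

```text
tool delta [-0.0197 -0.0039  0.0881] roll -0.437 yaw 75.8 pos [ 0.5959 -0.0045  0.2481] j6 0.241 t 1.65 w 0.0850360552795689 gf 0.0 F [-0.4  1.  -0.1] tilt [-0.001 -0.001 -1.   ]
```

Call:
{"method": "apply_moves", "body": {"increments": [[0,0,0.03,-0.145,1],[0,0,0.03,-0.145,1],[0,0,0.028,-0.145,1],[0,0,0,0,1],[0,0,0,0,1]]}}

```text
time_s: 2.15
position: [0.5932, -0.0004, 0.1621]
ee_rot: [-0.001, -0.093, 0.996, 0.0]
force: [0.2, -1.0, -0.2]
grip_width: 0.0854
gripper_force: 0.0
```

Run:
```python
from h import *
go([.614,-.0132,.11],100.8)
```

```text
tool delta [-0.0182 -0.0165  0.0521] roll -0.003 yaw 100.6 pos [ 5.932e-01 -4.000e-04  1.621e-01] j6 -0.186 t 2.15 w 0.08539229657333383 gf 0.0 F [ 0.2 -1.  -0.2] tilt [-0.001 -0.    -1.   ]
```

Call:
{"method": "apply_moves", "body": {"increments": [[-0.0182,-0.0165,0.01,0,1],[0,0,0.04,0,1],[0,0,0,0,1]]}}

```text
time_s: 2.45
position: [0.6129, -0.0133, 0.1093]
ee_rot: [-0.003, -0.093, 0.996, 0.0]
force: [-0.8, -0.1, -0.4]
grip_width: 0.0859
gripper_force: 0.0
```

Run:
```python
from h import *
go([.614,-.0132,.060],100.8)
im=read_camera('top')[205:295,265:385,::-1]; im2=read_camera('side')[200:300,250:383,::-1]
cv2.imwrite('pics/c1.png',np.vstack([cv2.resize(im,(400,300),interpolation=2),cv2.resize(im2,(400,300),interpolation=2)]))
```

```text
tool delta [-0.0013 -0.0002  0.0493] roll -0.002 yaw 100.7 pos [ 0.6129 -0.0133  0.1093] j6 -0.208 t 2.45 w 0.08586329172783812 gf 0.0 F [-0.8 -0.1 -0.4] tilt [-0.005  0.    -1.   ]
```

View pics/c1.png

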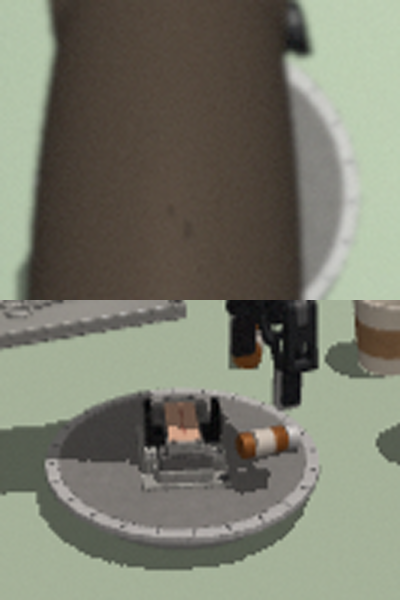

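The crop from the side camera shows the fingers straddling the vial, which is at crop (268,440), and the stage has not turned. Next I go down and close.

Call:
{"method": "apply_moves", "body": {"increments": [[-0.001,0,0.025,0,1],[0,0,0.015,0,1],[0,0,0.009,0,1],[0,0,0,0,1]]}}

```text
time_s: 2.95
position: [0.6156, -0.0128, 0.0638]
ee_rot: [0.0, -0.094, 0.996, -0.0]
force: [-0.5, -0.2, 0.2]
grip_width: 0.0857
gripper_force: 0.0
```

Call:
{"method": "apply_moves", "body": {"increments": [[0,0,0,0,0.4],[0,0,0,0,0],[0,0,0,0,-0.2],[0,0,0,0,-0.4],[0,0,0,0,-0.6]]}}

```text
time_s: 3.45
position: [0.6158, -0.013, 0.0637]
ee_rot: [0.0, -0.094, 0.996, -0.0]
force: [-0.8, 0.4, 2.2]
grip_width: 0.0194
gripper_force: 58.6
```

Call:
{"method": "apply_moves", "body": {"increments": [[0,0,0,0,-0.8],[0,0,0,0,-1],[0,0,0,0,-1],[0,0,0,0,-1]]}}

```text
time_s: 3.85
position: [0.6158, -0.013, 0.0637]
ee_rot: [0.0, -0.094, 0.996, -0.0]
force: [-1.4, 0.4, 5.3]
grip_width: 0.0194
gripper_force: 58.8
```

The opening is 19.4 mm, less than the 22 mm diameter, so the pads bear above the vial's axis. I'll reopen, go lower and grip again.

Call:
{"method": "apply_moves", "body": {"increments": [[0,0,0,0,-0.4],[0,0,0,0,0],[0,0,0.003,0,0],[0,0,0.003,0,0],[0,0,0,0,0]]}}

```text
time_s: 4.35
position: [0.6149, -0.013, 0.0561]
ee_rot: [-0.001, -0.094, 0.996, 0.0]
force: [-0.7, 0.1, -0.1]
grip_width: 0.0427
gripper_force: 0.0
```

Call:
{"method": "apply_moves", "body": {"increments": [[0,0,0,0,-0.2],[0,0,0,0,-0.4],[0,0,0,0,-0.6],[0,0,0,0,-1],[0,0,0,0,-1]]}}

```text
time_s: 4.85
position: [0.6157, -0.013, 0.0573]
ee_rot: [0.0, -0.094, 0.996, -0.0]
force: [0.5, -0.4, 1.1]
grip_width: 0.02
gripper_force: 58.8
```

Call:
{"method": "apply_moves", "body": {"increments": [[0,0,-0.005,0,-1],[0,0,-0.01,0,-1],[0,0,-0.02,0,-1],[0,0,-0.03,0,-1],[0,0,-0.03,0,-1]]}}

```text
time_s: 5.35
position: [0.6151, -0.013, 0.1534]
ee_rot: [-0.0, -0.094, 0.996, 0.0]
force: [1.4, 0.9, -0.5]
grip_width: 0.0199
gripper_force: 58.7
```

Run:
```python
from h import *
go([.4555,-.346,.17],100.8)
im=read_camera('top')[205:295,265:385,::-1]; im2=read_camera('side')[170:290,250:410,::-1]
cv2.imwrite('pics/c2.png',np.vstack([cv2.resize(im,(400,300),interpolation=2),cv2.resize(im2,(400,300),interpolation=2)]))
```

```text
tool delta [ 0.2194 -0.2971 -0.0165] roll 0.001 yaw 100.8 pos [ 0.6151 -0.013   0.1534] j6 -0.21 t 5.35 w 0.019881611293590343 gf 58.6824095249176 F [ 1.4  0.9 -0.5] tilt [-0.001  0.    -1.   ]
```

View pics/c2.png

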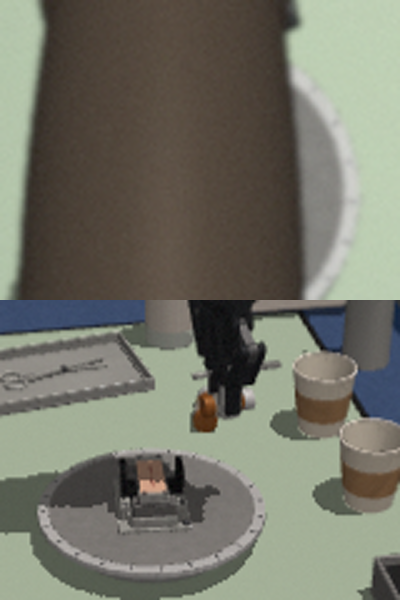

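The vial is held in the fingers at side crop (225,405), and the stage has not turned. I'm carrying it to the basin.

Call:
{"method": "apply_moves", "body": {"increments": [[0.012,-0.0165,0,0,-1],[0.0244,-0.033,0,0,-1],[0.0244,-0.033,0,0,-1],[0.0244,-0.033,0,0,-1],[0.0244,-0.033,0,0,-1]]}}

```text
time_s: 5.95
position: [0.5347, -0.1806, 0.1519]
ee_rot: [-0.0, -0.095, 0.996, 0.0]
force: [0.5, 0.1, 0.2]
grip_width: 0.0194
gripper_force: 58.7
```

Call:
{"method": "apply_moves", "body": {"increments": [[0.0244,-0.033,0,0,-1],[0.0244,-0.033,0,0,-1],[0.0244,-0.033,0,0,-1],[0.0244,-0.033,0,0,-1],[0.012,-0.0165,0,0,-1]]}}

```text
time_s: 6.45
position: [0.4543, -0.3483, 0.1519]
ee_rot: [-0.0, -0.093, 0.996, -0.0]
force: [0.3, -0.4, -0.6]
grip_width: 0.0198
gripper_force: 58.7
```

Call:
{"method": "apply_moves", "body": {"increments": [[0,0,0,0,-1],[0,0,0,0,-1]]}}

```text
time_s: 6.65
position: [0.4557, -0.3459, 0.1518]
ee_rot: [-0.0, -0.094, 0.996, 0.0]
force: [0.4, 0.0, 0.7]
grip_width: 0.0198
gripper_force: 58.8
```

Run:
```python
from h import *
go([.4555,-.346,.028],100.8)
```

```text
tool delta [ 0.0002 -0.0002  0.1238] roll -0.0 yaw 100.8 pos [ 0.4557 -0.3459  0.1518] j6 -0.838 t 6.65 w 0.019838254553189605 gf 58.75987350940704 F [0.4 0.  0.7] tilt [-0.     0.001 -1.   ]
```

Call:
{"method": "apply_moves", "body": {"increments": [[0,0,0.03,0,-1],[0,0,0.04,0,-1],[0,0,0.03,0,-1],[0,0,0.015,0,-1],[0,0,0,0,-1]]}}

```text
time_s: 7.15
position: [0.4551, -0.3434, 0.0344]
ee_rot: [-0.002, -0.095, 0.995, 0.002]
force: [0.3, -0.4, 0.6]
grip_width: 0.0196
gripper_force: 58.8
```

Call:
{"method": "apply_moves", "body": {"increments": [[0,0,0.004,0,-1],[0,0,0.003,0,-1],[0,0,0,0,-1],[0,0,0,0,-1]]}}

```text
time_s: 7.55
position: [0.4564, -0.3461, 0.0308]
ee_rot: [0.0, -0.095, 0.996, -0.0]
force: [0.1, 0.2, -0.0]
grip_width: 0.0198
gripper_force: 58.8
```

Call:
{"method": "apply_moves", "body": {"increments": [[0,0,0.003,0,-1],[0,0,0,0,-1],[0,0,0,0,-1]]}}

```text
time_s: 7.85
position: [0.4559, -0.3459, 0.027]
ee_rot: [-0.0, -0.094, 0.996, 0.0]
force: [0.1, 0.5, -0.5]
grip_width: 0.0201
gripper_force: 58.8
```

Call:
{"method": "apply_moves", "body": {"increments": [[0,0,0.002,0,-1],[0,0,0,0,-1],[0,0,0,0,-1]]}}

```text
time_s: 8.15
position: [0.4562, -0.3461, 0.0253]
ee_rot: [0.0, -0.094, 0.996, -0.0]
force: [-0.1, -0.1, 3.4]
grip_width: 0.0198
gripper_force: 59.3
```

Force is 3.4 N, so the vial touches the floor. I'll release it gently.

Call:
{"method": "apply_moves", "body": {"increments": [[0,0,0,0,-0.5],[0,0,0,0,-0.4],[0,0,0,0,-0.3],[0,0,0,0,-0.2],[0,0,0,0,-0.1]]}}

```text
time_s: 8.65
position: [0.4559, -0.3458, 0.0249]
ee_rot: [-0.0, -0.094, 0.996, 0.0]
force: [-0.2, 0.3, -0.8]
grip_width: 0.0387
gripper_force: 0.0
```

Call:
{"method": "apply_moves", "body": {"increments": [[0,0,0,0,-0.1],[0,0,0,0,-0.1],[0,0,-0.01,0,-0.1],[0,0,-0.03,0,-0.1],[0,0,-0.03,0,-0.1]]}}

```text
time_s: 9.15
position: [0.4556, -0.3456, 0.0959]
ee_rot: [-0.001, -0.094, 0.996, 0.0]
force: [-0.0, -0.6, 0.5]
grip_width: 0.0383
gripper_force: 0.0
```

Call:
{"method": "apply_moves", "body": {"increments": [[0,0,-0.03,0,0.2],[0,0,-0.03,0,0.6],[0,0,-0.03,0,1],[0,0,0,0,1]]}}

```text
time_s: 9.55
position: [0.4576, -0.3471, 0.1906]
ee_rot: [0.003, -0.094, 0.996, -0.003]
force: [0.6, -0.6, 0.1]
grip_width: 0.0853
gripper_force: 0.0
```

Run:
```python
from h import *
go([.542,-.009,.18],-4.5)
im=read_camera('side')[:,:,::-1]; im2=read_camera('top')[:,:,::-1]
cv2.imwrite('pics/c3.png',np.hstack([cv2.resize(im[300:400,230:365],(400,300),interpolation=2),cv2.resize(im2[205:295,265:385],(400,300),interpolation=2)]))
```

```text
tool delta [-0.1464  0.3163  0.0095] roll -1.303 yaw 100.8 pos [ 0.4576 -0.3471  0.1906] j6 -0.838 t 9.55 w 0.08532386841697386 gf 0.0 F [ 0.6 -0.6  0.1] tilt [ 0.006 -0.005 -1.   ]
```

View pics/c3.png

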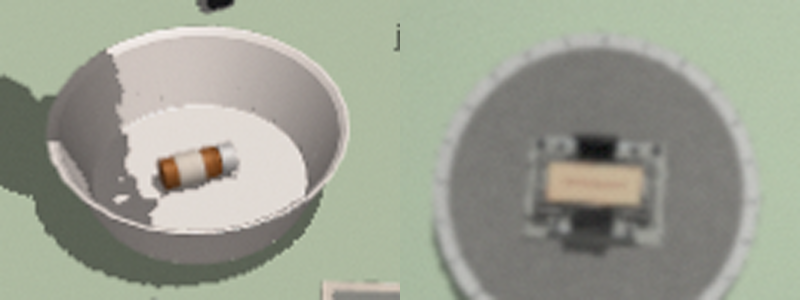

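The vial lies in the middle of the basin at left crop (197,165) and the stage looks unturned. I'll take a precise look at the cassette before going there.

Run:
```python
from h import *
shot('top','t2.png',(285,230,365,290),10)
```

```text
(no output)
```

View pics/t2.png

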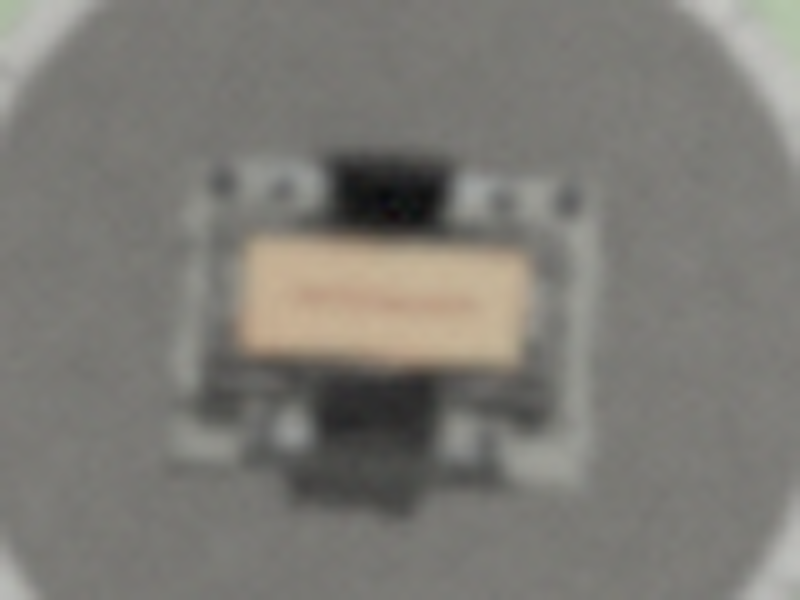

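Call:
{"method": "apply_moves", "body": {"increments": [[-0.008,0.018,0,0,1],[-0.0163,0.0351,0,0,1],[-0.0163,0.0351,0,0,1],[-0.0163,0.0351,0,0,1],[-0.0163,0.0351,0,0,1]]}}

```text
time_s: 10.2
position: [0.4974, -0.1749, 0.1834]
ee_rot: [-0.001, -0.094, 0.996, 0.001]
force: [0.3, -0.4, 0.6]
grip_width: 0.0854
gripper_force: 0.0
```

Call:
{"method": "apply_moves", "body": {"increments": [[-0.0163,0.0351,0,0,1],[-0.0163,0.0351,0,0,1],[-0.0163,0.0351,0,0,1],[-0.0163,0.0351,0,0,1],[-0.008,0.018,0,0,1]]}}

```text
time_s: 10.7
position: [0.5397, -0.0045, 0.1833]
ee_rot: [-0.001, -0.096, 0.995, 0.0]
force: [0.1, -0.3, 0.1]
grip_width: 0.0856
gripper_force: 0.0
```

Call:
{"method": "apply_moves", "body": {"increments": [[0,0,0,-0.145,1],[0,0,0,-0.145,1],[0,0,0,-0.145,1],[0,0,0,-0.145,1],[0,0,0,-0.145,1]]}}

```text
time_s: 11.2
position: [0.5393, -0.0071, 0.1833]
ee_rot: [-0.001, -0.444, 0.896, 0.001]
force: [0.7, 0.2, -0.0]
grip_width: 0.086
gripper_force: 0.0
```

Call:
{"method": "apply_moves", "body": {"increments": [[0,0,0,-0.145,1],[0,0,0,-0.145,1],[0,0,0,-0.145,1],[0,0,0,-0.143,1],[0,0,0,0,1]]}}

```text
time_s: 11.7
position: [0.5394, -0.0072, 0.1835]
ee_rot: [-0.001, -0.679, 0.734, 0.001]
force: [-0.5, -0.0, 0.5]
grip_width: 0.0851
gripper_force: 0.0
```

Run:
```python
from h import *
g=lambda u,v,z:ray('top',(285+(u+.5)/10-.5,230+(v+.5)/10-.5),z)
for z,C in((.071,[(246,236),(533,254),(522,365),(240,355)]),(.04,[(188,165),(605,180),(588,487),(170,455)])):
    q=[g(*c,z) for c in C]; print(np.mean(q,0),[np.degrees(np.arctan2(*(q[j]-q[i])[1::-1])).round(1) for i,j in((0,1),(3,2),(3,0),(2,1))],np.linalg.norm(q[1]-q[0]),np.linalg.norm(q[0]-q[3]))
# circle of stage rim via outer crop already: 
X=np.array([.543,-.009,0])
for ang in(-3,-4.5):
    a=np.radians(ang); y=np.array([np.cos(a),np.sin(a),0]); x=np.array([np.sin(a),-np.cos(a),0])
    pts=[X+x*sx*.015+y*sy*.031+[0,0,.086] for sy in(1,-1) for sx in(-1,1)]+[X+x*sx*.048+y*sy*.036+[0,0,.04] for sy in(1,-1) for sx in(-1,1)]
    print(ang,((proj('top',pts)-[285,230])*10).round())
go([.543,-.0092,.14],-4.0)
```

```text
[ 0.54258035 -0.00923073  0.071     ] [np.float64(-95.0), np.float64(-93.4), np.float64(-3.7), np.float64(-7.0)] 0.06525087581367107 0.027313759610927496
[ 0.54313677 -0.00899537  0.04      ] [np.float64(-93.5), np.float64(-95.7), np.float64(-4.2), np.float64(-4.7)] 0.09741425930380114 0.06830568537233322
-3 [[316. 147.]
 [449. 151.]
 [306. 421.]
 [441. 425.]
 [183. 159.]
 [594. 170.]
 [171. 465.]
 [586. 477.]]
-4.5 [[319. 146.]
 [453. 153.]
 [302. 419.]
 [437. 427.]
 [187. 154.]
 [598. 176.]
 [167. 459.]
 [582. 482.]]
tool delta [ 0.0017 -0.0039  0.0435] roll -0.008 yaw 175.5 pos [ 0.5394 -0.0072  0.1835] j6 -1.506 t 11.7 w 0.08512186330248078 gf 0.0 F [-0.5 -0.   0.5] tilt [-0.003  0.    -1.   ]
```

Call:
{"method": "apply_moves", "body": {"increments": [[0.0017,-0.0038,0.03,0,1],[0,0,0.03,0,1],[0,0,0.02,0,1],[0,0,0,0,1],[0,0,0,0,1]]}}

```text
time_s: 12.2
position: [0.5434, -0.0092, 0.1047]
ee_rot: [-0.001, -0.678, 0.735, 0.001]
force: [-0.2, -0.9, -0.4]
grip_width: 0.0856
gripper_force: 0.0
```

Run:
```python
from h import *
go([.543,-.0092,.079],-4.5)
shot('side','s4.png',(260,200,370,280),7)
```

```text
tool delta [0.     0.0004 0.0257] roll -0.002 yaw 175.4 pos [ 0.5434 -0.0092  0.1047] j6 -1.507 t 12.2 w 0.085580647917126 gf 0.0 F [-0.2 -0.9 -0.4] tilt [-0.002  0.    -1.   ]
```

View pics/s4.png

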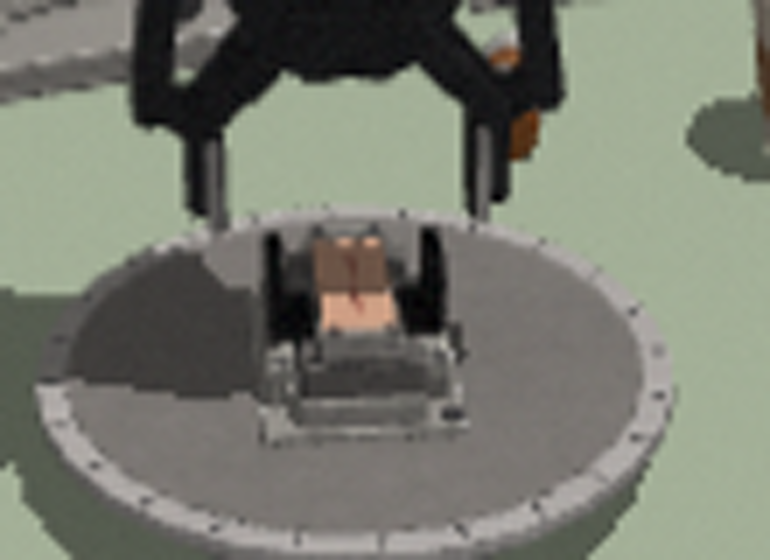

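The side crop shows the open fingers at x=212 and 485 straddling the tabs at 272 and 435, well centred. I'll descend and pinch.

Call:
{"method": "apply_moves", "body": {"increments": [[0,0,0.015,0,1],[0,0,0.008,0,1],[0,0,0,0,1],[0,0,0,0,1]]}}

```text
time_s: 12.65
position: [0.5441, -0.0092, 0.0827]
ee_rot: [0.0, -0.679, 0.734, -0.0]
force: [-0.4, 0.2, -0.2]
grip_width: 0.0855
gripper_force: 0.0
```

Run:
```python
from h import *
go([.543,-.0092,.079],-4.5)
```

```text
tool delta [0.0001 0.0011 0.0037] roll -0.0 yaw 175.5 pos [ 0.5441 -0.0092  0.0827] j6 -1.509 t 12.65 w 0.08552941369471692 gf 0.0 F [-0.4  0.2 -0.2] tilt [ 0.001 -0.    -1.   ]
```

Call:
{"method": "apply_moves", "body": {"increments": [[0,0.001,0.003,0,1],[0,0,0,0,0.8],[0,0,0,0,0.6],[0,0,0,0,0.5],[0,0,0,0,0.4]]}}

```text
time_s: 13.15
position: [0.5437, -0.0092, 0.0797]
ee_rot: [0.001, -0.679, 0.734, -0.001]
force: [0.9, -0.8, 2.5]
grip_width: 0.0602
gripper_force: 3.7
```

Call:
{"method": "apply_moves", "body": {"increments": [[0,0,0,0,0.3],[0,0,0,0,0.2],[0,0,0,0,0],[0,0,0,0,-0.5],[0,0,0,0,-1]]}}

```text
time_s: 13.65
position: [0.5442, -0.0092, 0.0819]
ee_rot: [0.002, -0.679, 0.734, -0.002]
force: [-3.0, -0.4, 17.9]
grip_width: 0.0438
gripper_force: 60.6
```

Call:
{"method": "apply_moves", "body": {"increments": [[0,0,0,0,-1],[0,0,0,0,-1],[0,0,0,0,-1]]}}

```text
time_s: 13.95
position: [0.5442, -0.0092, 0.082]
ee_rot: [0.002, -0.679, 0.734, -0.002]
force: [-2.8, 0.5, 17.2]
grip_width: 0.044
gripper_force: 60.6
```

Both catches are squeezed home (opening 44 mm, 60 N). I'm lifting straight up.

Call:
{"method": "apply_moves", "body": {"increments": [[0,0,-0.004,0,-1],[0,0,-0.006,0,-1],[0,0,-0.008,0,-1],[0,0,-0.01,0,-1],[0,0,-0.01,0,-1]]}}

```text
time_s: 14.45
position: [0.5419, -0.0091, 0.1169]
ee_rot: [-0.001, -0.679, 0.734, 0.001]
force: [0.1, 0.8, -1.2]
grip_width: 0.0431
gripper_force: 63.0
```

Call:
{"method": "apply_moves", "body": {"increments": [[0,0,-0.012,0,-1],[0,0,-0.012,0,-1],[0,0,-0.01,0,-1],[0,0,-0.008,0,-1],[0,0,-0.004,0,-1]]}}

```text
time_s: 14.95
position: [0.5432, -0.0091, 0.1641]
ee_rot: [0.0, -0.679, 0.734, -0.0]
force: [0.3, -0.2, -1.2]
grip_width: 0.0434
gripper_force: 63.0
```

Call:
{"method": "apply_moves", "body": {"increments": [[0,0,0,0,-1],[0,0,0,0,-1],[0,0,0,0,-1],[0,0,0,0,-1],[0,0,0,0,-1]]}}

```text
time_s: 15.45
position: [0.5427, -0.0091, 0.1627]
ee_rot: [-0.0, -0.679, 0.734, 0.0]
force: [-0.1, -0.3, -1.2]
grip_width: 0.0434
gripper_force: 63.0
```

Run:
```python
from h import *
go([.543,-.0092,.16],-4.5)
im=read_camera('side')[:,:,::-1]
cv2.imwrite('pics/c5.png',np.hstack([cv2.resize(im[190:280,255:375],(400,300),interpolation=2),cv2.resize(im[300:400,230:365],(400,300),interpolation=2)]))
```

```text
tool delta [ 0.0001 -0.0003  0.0027] roll -0.0 yaw 175.5 pos [ 0.5427 -0.0091  0.1627] j6 -1.509 t 15.45 w 0.04335021661924963 gf 62.9633903503418 F [-0.1 -0.3 -1.2] tilt [-0.001  0.    -1.   ]
```

View pics/c5.png

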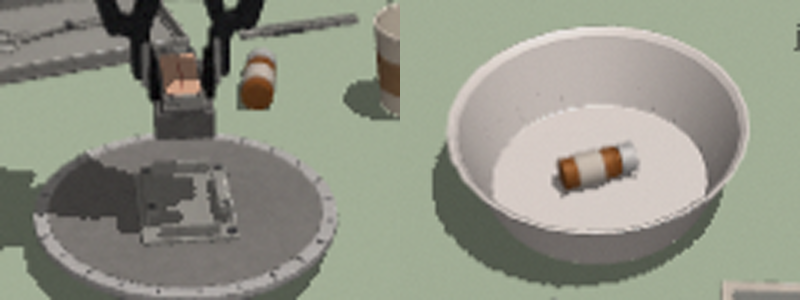

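The cassette hangs level between the fingers at left crop (183,100), about 80 mm above the empty cradle, and the vial rests in the basin at (597,165). I'm handing the job in.

```bash
python3 -c "
from rig import close_job
print(close_job())"
```

```text
the job is handed in; nothing more can be done
None
```

I handed the job in with the vial lying in the basin and the cassette held level about 80 mm above its cradle, both catches squeezed. That took about 15.5 s of the 54 s; the hand-in gave no verdict.

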